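Clear the jammed staple box from the supply chute

TASK

A green box of staples has come down crosswise and jammed under the clear guard at the narrow throat of the supply chute. Push it back up the chute until it lies free in the open upper part, then lift it out and lower it gently into the grey tray so that it lies flat there. Leave the glue stick where it stands.

Things in the scene. Friction and masses are not known exactly. Their poses are not given: they have to be found in the camera images.
- box_centre (a point): Centre of the jammed staple box: green and buff card, 42 x 68 x 19 mm along its own x, y, z; z is up from its broad face, x points uphill. It lies on the sloping chute floor, its 68 mm side across the chute (within 0.15 rad), centred near u = 131 mm (see chute), under the guard. Friction holds it wherever on the slope it is pushed.
- chute: Fixed grey chute, blue walls. Origin: centre of its underside on the worktop; x = level uphill direction, y across, z up. Floor 315 mm long, sloping up at 0.26 rad. At distance u up the floor from the open lower end and h square above the floor: x = -0.1522 + 0.9664 u - 0.2571 h, z = 0.016 + 0.2571 u + 0.9664 h (m).
- hopper_mid (a point): Centre line at u = 240 mm, h = 9.5 mm, axes as the chute: where the box's centre is when it lies in the middle of the open hopper. The hopper is 120 mm wide inside and open on top from u = 168 mm to its end wall (33 mm high) at u = 315 mm.
- tray: Fixed dark grey open tray, 150 x 150 x 28 mm outside, walls and floor 4 mm thick. Origin: centre of its underside on the worktop, z up.
- glue_centre (a point): Centre of a loose white and red glue stick, 30 mm across and 96 mm tall, standing upright on the worktop beyond the chute's lower end, at the right. A bystander.
- throat_mouth (a point): Point on the floor's centre line at u = 90 mm, h = 0, axes as the chute. Below it (u 0 to 90) the throat is 52 mm wide inside and open on top; above it the walls spread at 45 degrees to 120 mm inside at u = 124 mm. Walls are 5 mm thick and reach h = 33 mm.
- guard_end (a point): Point on the floor's centre line at u = 168 mm, h = 0: upper end of the guard, two clear plates at h = 28 to 33 mm from u = 120 to 168 mm, one at each side, leaving a 40 mm wide slot along the centre line. Shut fingers can reach down through throat and slot to the floor below the box and travel up the slope along the slot.

How it is judged:
On the way:
1. the box has been pushed up the chute, clear of the guard, and lies in the open hopper (x of box_centre in the frame of chute above 0.024 m and distance between box_centre and hopper_mid below 0.065 m), for 0.1 s.
At the end, for the whole second after the job is handed in: the box lies flat (within 0.15 rad, either broad face up) on the tray's floor, inside its walls, at rest (x of box_centre in the frame of tray between -0.06 and 0.06 m and y of box_centre in the frame of tray between -0.06 and 0.06 m and z of box_centre in the frame of tray below 0.018 m and (angle between box_centre's own z axis and vertical below 0.15 rad or angle between box_centre's own z axis and vertical above 2.99 rad) and linear speed of staple_box below 0.02 m/s); the robot touches nothing.
It fails at once if the glue stick was moved more than 30 mm or tipped over (distance of glue_centre from where it was at the start of the episode above 0.03 m or angle between glue_centre's own z axis and vertical above 0.5 rad).
It fails at once if the box was dropped or thrown into the tray (faster than 0.9 m/s inside it) (horizontal distance between box_centre and tray below 0.1 m and z of box_centre in the frame of tray below 0.03 m and linear speed of staple_box above 0.9 m/s).
It also fails if it takes over 58 s, if anything falls off the work surface, if the arm or the gripper's body presses on something with over 40 N, if the wrist force passes 120 N, or if a joint passes its speed limit or range.

ROBOT

A 6-joint arm with a two-finger parallel gripper is mounted at the origin on a cart in front of the work surface, level with it; the furniture and walls round the work are solid. World frame = base frame: x ahead of the robot, y to its left, z up, the work surface at z = 0. Lengths are in m, angles in rad, forces in N, time in s.
With the tool pointing down it reaches from about 0.275 to 0.75 m from the base axis. Payload 10.2 kg.
Tool frame: the origin (TCP) lies at the very end of the fingers, on their centre line; the grasp point (between the pads) lies 19 mm behind it (bot.grip_depth is the distance from the TCP to the grasp point, in m); z points along the fingers, y is the direction in which the jaws open and shut (so a half turn about z gives the same grasp; the last joint's range is limited). The gripper opens to 85 mm and grips with 20 to 120 N. Pads are 22 mm wide; open, the fingers measure 114 mm over their backs; the gripper's body (76 mm by 85 mm) begins 54 mm behind the grasp point. The pads swing forward as they close: fully open they stand 13 mm farther back than shut.
Start: joints at [-1.371, 0.313, 1.498, -0, 1.331, -0.223], TCP at [0.215, -0.479, 0.231] pointing down, gripper open.
Joint ranges: [-2.94, 2.94], [-0.97, 2.17], [0.19, 2.56], [-1.23, 4.37], [0.02, 3.11], [-2.88, 2.88]. Speed limits (rad/s): [2.39, 2.39, 3.01, 3.14, 3.14, 3.14].

INTERFACE

Orientations are given as a rotation vector (axis times angle).
In Python, from cell import monitor, eyes, bot gives the robot as it stands.
- The arm moves only by the tool move_arm, never from a script. Its argument "plan" is a list of rows, each an object with "hand": the closure, from 0 (fully open) to 1 (shut); "slide": the shift along the tool's x, y, z normalised to -1 to 1, where 1 is 30 mm, a list of three; "spin": the turn about the tool's z normalised to -1 to 1, where 1 is 4 degrees. In form: [{"hand": hand, "slide": [dx, dy, dz], "spin": spin}, ...]. A call has 1 to 5 rows; each row shifts and turns the commanded pose from where the row before left it, along the tool's axes as they then stand; what a row does not reach is not made up. A row lasts 1/10 s, in which the tool goes at most 50 mm and 8.59 degrees, less where a joint would pass 70% of its speed; a pose out of reach is approached as far as the arm can. A call with a number of a shift or a turn outside -1 to 1 is refused whole. A call with a gripper value outside its range is refused whole. The fingers move at their own pace and stop on an object; "squeeze" is the grip in N (left out, the last holds). Time passes only in rows, so rows that do not move let the fingers close. It gives the time, the measured TCP pose, the force and the opening at its end, in the units of the state.
- monitor.get_obs(): the state, without advancing time (a new reading comes with each control period).
- eyes.capture(name): name is "side" or "top" or "wrist"; returns the picture (420x560x3 uint8, red, green, blue); there is no depth.
- eyes.calibration(name): a dict with "fx", "fy", "cx", "cy" (pixels), "rvec" (rotation vector, rad) and "tvec" (3), from world to camera coordinates, as OpenCV has them. Camera axes: x right, y down, z forward; pixel columns grow to the right and rows downward; lengths in m; the calibration is good to about 2 mm. A picture is of the moment at which its call begins: read the wrist's pose just before it. calibration takes no time and is no camera call; for the wrist camera it gives the pose at the moment of the call.
- bot.hand_in(): hands the job in, once; it reports no verdict.
The state is a dict: "time_s": time; "joints": joint angles; "qd": joint speeds; "joint_efforts": joint torques, N m; "eef_pos": TCP position; "tool_rot": TCP orientation; "wrist_force": force on the tool from outside, world axes, zero at the start; "wrist_torque": the same for the moment, N m; "finger_gap": finger opening in m.
Only numpy, scipy, OpenCV 4.12 (cv2) and the standard library are available. Lean on these libraries where they do the work, as an engineer would, in place of code of your own. Each camera call takes 0.05 s, during which the arm holds its last target.

## Working session

There is one attempt and no reset: what is moved stays moved. The work goes in short steps, Python scripts to look and compute and a tool call to move; the robot and the scene stay as the last step left them, time stands still between calls to the robot, and variables do not carry over. Pictures are saved under pics/ and viewed, and the job is handed in when it is done.

Besides the shell and the picture viewer there is one more tool, called after ">>>" as name(argument=value, ...), one argument or row to a line, values as JSON. move_arm: Moves the arm, as the interface text tells. Its arguments: {"type":"object","properties":{"plan":{"type":"array","items":{"type":"object","properties":{"hand":{"type":"number"},"slide":{"type":"array","items":{"type":"number","minimum":-1,"maximum":1}},"spin":{"type":"number","minimum":-1,"maximum":1}}}},"squeeze":{"type":"number"}},"required":["plan"]}

```bash
mkdir -p pics; ls; python3 - <<'E'
from cell import monitor, eyes, bot
import cv2
print(monitor.get_obs())
for n in ["top","side"]:
    im=eyes.capture(n); cv2.imwrite(f"pics/{n}0.png",im[:,:,::-1]); print(n,eyes.calibration(n))
E
```

```text
pics
{'time_s': 0.0, 'joints': array([-1.37140877e+00,  3.13424842e-01,  1.49843560e+00, -9.51947062e-07,
        1.33097972e+00, -2.23374659e-01]), 'qd': array([-5.59331060e-04, -1.41549178e-03,  1.97175803e-04,  2.92560923e-04,
        2.72748630e-06, -1.63455424e-03]), 'joint_efforts': array([-5.87933046e-04, -4.12262821e+01, -2.59741312e+01, -2.52825512e-04,
        4.12146954e-03,  9.47549154e-06]), 'eef_pos': array([ 0.21534715, -0.47852474,  0.2307485 ]), 'tool_rot': array([-3.07044759e+00, -6.58877641e-01, -2.20408282e-05]), 'wrist_force': array([0.42557501, 0.31171758, 0.2029436 ]), 'wrist_torque': array([-0.00588239,  0.00959473,  0.02099347]), 'finger_gap': 0.08515260169241715}
top {'fx': 501.15639972760874, 'fy': 501.15639972760874, 'cx': 284.3663438964901, 'cy': 211.33390018735804, 'rvec': array([ 2.15505592, -2.17510444,  0.10043421]), 'tvec': array([0.01762274, 0.47468691, 1.29648372])}
side {'fx': 545.7944195253995, 'fy': 545.7944195253995, 'cx': 282.8257066855132, 'cy': 219.91722536678967, 'rvec': array([ 0.30566621, -2.77197106,  1.28367056]), 'tvec': array([0.47253015, 0.15000148, 1.30418736])}
```

View pics/top0.png

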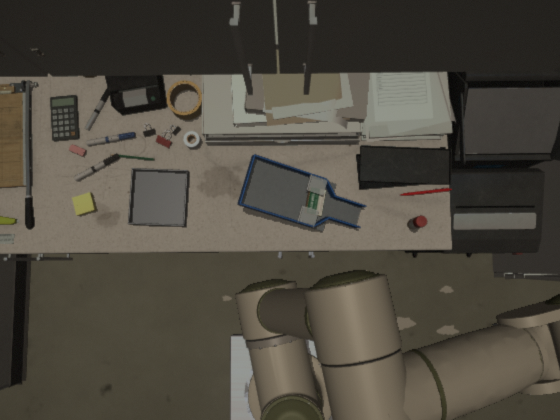

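View pics/side0.png

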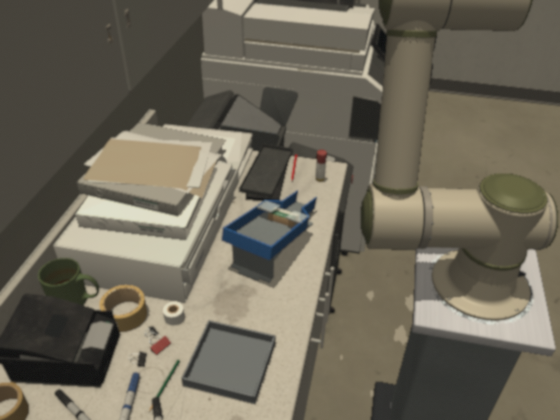

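```bash
cat > h.py <<'E'
from cell import monitor, eyes, bot
import cv2, numpy as np
def cam(n):
    c=eyes.calibration(n); K=np.array([[c['fx'],0,c['cx']],[0,c['fy'],c['cy']],[0,0,1]])
    return K,cv2.Rodrigues(c['rvec'])[0],np.array(c['tvec'])
def ray(n,px,C=None):
    K,R,t=C or cam(n)
    d=R.T@np.linalg.inv(K)@np.array([px[0],px[1],1.]); return -R.T@t,d
def onz(n,px,z,C=None):
    o,d=ray(n,px,C); return o+d*(z-o[2])/d[2]
def proj(n,P,C=None):
    K,R,t=C or cam(n); p=K@(R@np.asarray(P)+t); return p[:2]/p[2]
def crop(im,x0,y0,x1,y1,s,f):
    cv2.imwrite(f,cv2.resize(im[y0:y1,x0:x1,::-1],None,fx=s,fy=s,interpolation=cv2.INTER_CUBIC))
E
python3 - <<'E'
from h import *
im=cv2.imread("pics/top0.png")[:,:,::-1]; crop(im,230,145,380,245,5,"pics/topz.png")
crop(im,120,160,200,235,6,"pics/trayz.png")
im=cv2.imread("pics/side0.png")[:,:,::-1]; crop(im,215,185,325,285,6,"pics/sidez.png")
E
```

```text
(no output)
```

View pics/topz.png

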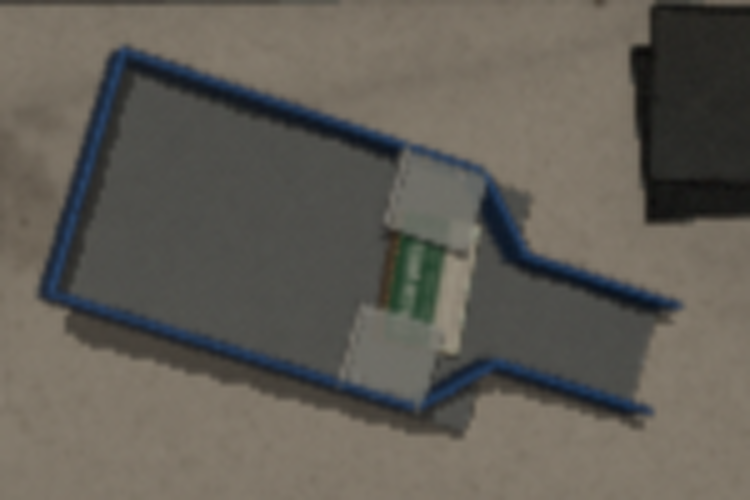

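View pics/sidez.png

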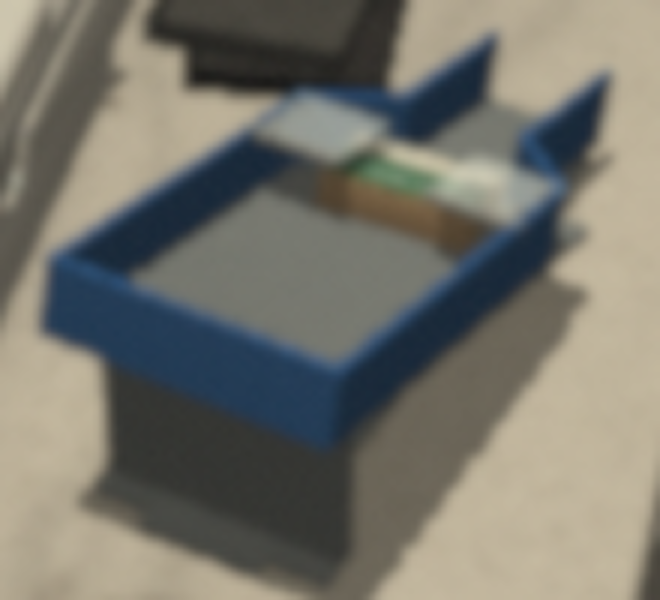

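```bash
cat >> h.py <<'E'
def UH(u,y,h): return np.array([-0.1522+0.9664*u-0.2571*h,y,0.016+0.2571*u+0.9664*h])
def toworld(p,P):
    c,s=np.cos(p[2]),np.sin(p[2]); return np.array([p[0]+c*P[0]-s*P[1],p[1]+s*P[0]+c*P[1],P[2]])
def tochute(p,W):
    c,s=np.cos(p[2]),np.sin(p[2]); d=np.asarray(W)[:2]-p[:2]; return np.array([c*d[0]+s*d[1],-s*d[0]+c*d[1],W[2]])
def xz2uh(x,z):
    return np.linalg.solve([[.9664,-.2571],[.2571,.9664]],[x+.1522,z-.016])
E
python3 - <<'E'
from h import *
from scipy.optimize import least_squares
im=cv2.imread("pics/top0.png"); T=cam("top"); S=cam("side")
def z(a,b): return np.array([230+a/5-.4,145+b/5-.4])
def zs(a,b): return np.array([215+a/6-.4,185+b/6-.4])
for ue in (.315,.320):
    L=[(T,z(122,47),(ue,-.065,.033)),(T,z(43,297),(ue,.065,.033)),(T,z(682,302),(0,-.031,.033)),(T,z(652,411),(0,.031,.033)),
       (T,z(487,170),(.122,-.065,.033)),(T,z(418,410),(.122,.065,.033)),
       (S,zs(55,258),(ue,-.065,.033)),(S,zs(338,372),(ue,.065,.033)),(S,zs(606,75),(0,.031,.033)),(S,zs(494,35),(0,-.031,.033)),(S,zs(562,186),(.122,.065,.033))]
    for nm,sel in (("top",L[:6]),("side",L[6:]),("both",L)):
        f=lambda p:np.concatenate([proj('',toworld(p,UH(*q)),C)-x for C,x,q in sel])
        r=least_squares(f,[.48,.05,1.4]); print(ue,nm,r.x,np.round(r.fun,1))
E
```

```text
0.315 top [ 0.50372007 -0.03506628  1.28411114] [ 0.5 -0.1  1.3  0.5 -0.1 -0.5 -0.4  0.7 -0.7 -0.9 -0.7  0.3]
0.315 side [ 0.50486716 -0.03104544  1.28222363] [-1.5 -0.4  1.  -0.   0.9 -0.2 -0.9 -0.5  0.5  0.9]
0.315 both [ 0.50442166 -0.03391092  1.28247422] [ 0.1 -0.5  0.8  0.1 -0.6 -0.6 -0.9  0.6 -1.1 -1.1 -1.2 -0.  -0.9 -1.2
  1.5 -0.9  1.2 -0.8 -0.5 -1.1  0.9  0.2]
0.32 top [ 0.50318105 -0.03673184  1.28457727] [-0.8 -0.5  0.1  0.1  0.5 -0.3  0.3  0.9 -0.1 -0.7  0.   0.5]
0.32 side [ 0.50405364 -0.03279067  1.28723868] [-1.9  0.1  0.8  0.4  1.  -0.7 -0.8 -0.9  0.9  0.4]
0.32 both [ 0.50372567 -0.03561206  1.2850697 ] [-1.2 -0.7 -0.4 -0.1  0.1 -0.5 -0.1  0.7 -0.5 -0.9 -0.4  0.2 -1.5 -0.7
  1.1 -0.4  1.4 -1.2 -0.3 -1.5  1.3 -0.3]
```

View pics/trayz.png

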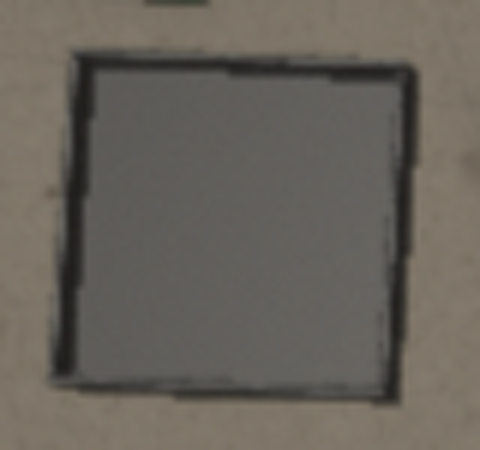

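```bash
cat >> h.py <<'E'
CH=np.array([.5037,-.0355,1.285])
def status():
    o=monitor.get_obs(); R=cv2.Rodrigues(o['tool_rot'])[0]; p=o['eef_pos']; c=tochute(CH,p)
    ang=lambda v:np.arctan2(v[1],v[0])
    print('t',round(o['time_s'],2),'tcp',p.round(4),'chute',c.round(4),'u,h',xz2uh(c[0],c[2]).round(4),'toolx',R[:,0].round(3),'y',R[:,1].round(3),'gap',round(o['finger_gap'],4),'F',o['wrist_force'].round(1))
    return o,R
def delta(W,R,p): return (R.T@(np.asarray(W)-p)/0.03).round(2)
E
python3 - <<'E'
from h import *
o,R=status()
q=[onz('top',(120+a/6-.4,160+b/6-.4),.028) for a,b in ((73,52),(413,65),(397,400),(52,382))]
print(np.round(q,4)); t=np.mean(q,0); print('tray',t, [np.linalg.norm(q[i]-q[i-1]).round(4) for i in range(4)],np.arctan2(*(q[0]-q[3])[1::-1]))
# red cap of glue
print('glue',onz('top',(420,221),.096))
# box: top-face lower edge ends visible
z=lambda a,b:(230+a/5-.4,145+b/5-.4)
for h,pt in ((.019,(475,225)),(.019,(450,352)),(.019,(383,307)),(.019,(397,235))):
    C=cam('top');oo,d=ray('top',z(*pt)); 
    # intersect with plane h
    from scipy.optimize import brentq
    f=lambda s: (lambda c:xz2uh(c[0],c[2])[1]-h)(tochute(CH,oo+s*d))
    s=brentq(f,.5,2.5); c=tochute(CH,oo+s*d); print(pt,'u',xz2uh(c[0],c[2])[0],'y',c[1])
a=CH[2]
print('chute x',np.cos(a),np.sin(a))
sx=toworld(CH,[-.082,0,.15]); print('start',sx,'needs spin(deg), mod180:')
x=R[:,0]; th=np.arctan2(x[1],x[0]); print(np.degrees(th),np.degrees(a))
print(delta(sx,R,o['eef_pos']))
E
```

```text
t 0.1 tcp [ 0.2154 -0.4786  0.2308] chute [-0.5064  0.1517  0.2308] u,h [-0.287   0.2986] toolx [0.912 0.41  0.   ] y [ 0.41  -0.912 -0.001] gap 0.0855 F [ 0.8 -0.3 -0.3]
[[0.5935 0.4179 0.028 ]
 [0.586  0.2669 0.028 ]
 [0.4376 0.2723 0.028 ]
 [0.4469 0.4238 0.028 ]]
tray [0.51599719 0.34522241 0.028     ] [np.float64(0.1467), np.float64(0.1512), np.float64(0.1486), np.float64(0.1518)] -0.040776109057126114
glue [ 0.44014039 -0.32354561  0.096     ]
(475, 225) u 0.11409049028364333 y -0.03683756781434852
(450, 352) u 0.10874816180239986 y 0.02959170853804509
(383, 307) u 0.14929839038307743 y 0.017858544124755574
(397, 235) u 0.1524824704708037 y -0.019505850780878468
chute x 0.2819215663564944 0.9594374551908533
start [ 0.48058243 -0.11417387  0.15      ] needs spin(deg), mod180:
24.224992837324653 73.62507667431078
[13.05 -7.45  2.7 ]
```

>>> move_arm(
  plan=[
    {"hand":1,"slide":[0,0,0],"spin":-1},
    {"hand":1,"slide":[0,0,0],"spin":-1},
    {"hand":1,"slide":[0,0,0],"spin":-1},
    {"hand":1,"slide":[0,0,0],"spin":-1},
    {"hand":1,"slide":[0,0,0],"spin":-1},
  ],
  squeeze=40,
)

```text
time_s: 0.6
eef_pos: [0.2154, -0.4786, 0.2309]
tool_rot: [-2.908, -1.186, -0.0]
wrist_force: [-0.1, -0.6, 0.7]
finger_gap: 0.0122
```

>>> move_arm(
  plan=[
    {"hand":1,"slide":[0,0,0],"spin":-1},
    {"hand":1,"slide":[0,0,0],"spin":-1},
    {"hand":1,"slide":[0,0,0],"spin":-1},
    {"hand":1,"slide":[0,0,0],"spin":-1},
    {"hand":1,"slide":[0,0,0],"spin":-1},
  ],
)

```text
time_s: 1.1
eef_pos: [0.2154, -0.4786, 0.231]
tool_rot: [-2.658, -1.673, -0.0]
wrist_force: [0.0, 0.8, -1.1]
finger_gap: 0.0001
```

>>> move_arm(
  plan=[
    {"hand":1,"slide":[0,0,0],"spin":-1},
    {"hand":1,"slide":[0,0,0],"spin":-1},
    {"hand":1,"slide":[0,0,0],"spin":-0.35},
    {"hand":1,"slide":[0.5,0,0],"spin":0},
    {"hand":1,"slide":[0.8,0.3,0],"spin":0},
  ],
)

```text
time_s: 1.6
eef_pos: [0.2344, -0.4439, 0.2309]
tool_rot: [-2.517, -1.878, -0.0]
wrist_force: [1.0, -0.1, 0.3]
finger_gap: -0.0
```

```bash
python3 -c "
from h import *
o,R=status();print(delta(toworld(CH,[-.082,0,.15]),R,o['eef_pos']),o['joints'])"
```

```text
t 1.6 tcp [ 0.2344 -0.4439  0.2309] chute [-0.4677  0.1432  0.2309] u,h [-0.2497  0.2887] toolx [0.285 0.959 0.   ] y [ 0.959 -0.285 -0.001] gap -0.0 F [ 1.  -0.1  0.3]
[12.87  4.74  2.7 ] [-1.31857352e+00  2.62929829e-01  1.56542201e+00 -2.22275601e-04
  1.31392926e+00 -1.02981198e+00]
```

>>> move_arm(
  plan=[
    {"hand":1,"slide":[1,0.4,0],"spin":0},
    {"hand":1,"slide":[1,0.4,0],"spin":0},
    {"hand":1,"slide":[1,0.4,0],"spin":0},
    {"hand":1,"slide":[1,0.4,0],"spin":0},
    {"hand":1,"slide":[1,0.4,0],"spin":0},
  ],
)

```text
time_s: 2.1
eef_pos: [0.3355, -0.3157, 0.2312]
tool_rot: [-2.516, -1.881, -0.0]
wrist_force: [0.1, -0.6, -0.3]
finger_gap: 0.0003
```

>>> move_arm(
  plan=[
    {"hand":1,"slide":[1,0.4,0],"spin":0},
    {"hand":1,"slide":[1,0.4,0],"spin":0},
    {"hand":1,"slide":[1,0.4,0],"spin":0},
    {"hand":1,"slide":[1,0.4,0],"spin":0},
    {"hand":1,"slide":[1,0.4,0],"spin":0},
  ],
)

```text
time_s: 2.6
eef_pos: [0.4354, -0.1887, 0.2312]
tool_rot: [-2.516, -1.881, 0.0]
wrist_force: [0.1, 0.8, 0.6]
finger_gap: -0.0006
```

>>> move_arm(
  plan=[
    {"hand":1,"slide":[0.9,0.3,0.3],"spin":0},
    {"hand":1,"slide":[0.8,0.3,0.6],"spin":0},
    {"hand":1,"slide":[0.6,0.1,0.8],"spin":0},
    {"hand":1,"slide":[0,0,0],"spin":0},
  ],
)

```text
time_s: 3.0
eef_pos: [0.4736, -0.1274, 0.1776]
tool_rot: [-2.509, -1.881, 0.003]
wrist_force: [-1.3, -0.7, 0.8]
finger_gap: 0.0003
```

```bash
python3 -c "
from h import *
o,R=status();print(delta(toworld(CH,[-.082,0,.041]),R,o['eef_pos']),o['joints'])
for n in ('top','wrist'):
  im=eyes.capture(n)
  crop(im,*((230,145,380,245,5) if n=='top' else (0,0,560,420,1)),f'pics/{n}1.png')
"
```

```text
t 3.0 tcp [ 0.4736 -0.1274  0.1776] chute [-0.0967  0.003   0.1776] u,h [0.0952 0.1419] toolx [0.28  0.96  0.002] y [ 0.96  -0.28  -0.005] gap 0.0003 F [-1.3 -0.7  0.8]
[0.48 0.12 4.55] [-5.02336926e-01  2.91020773e-01  1.67436903e+00  3.27033904e-04
  1.18186357e+00 -2.18273455e-01]
```

View pics/wrist1.png

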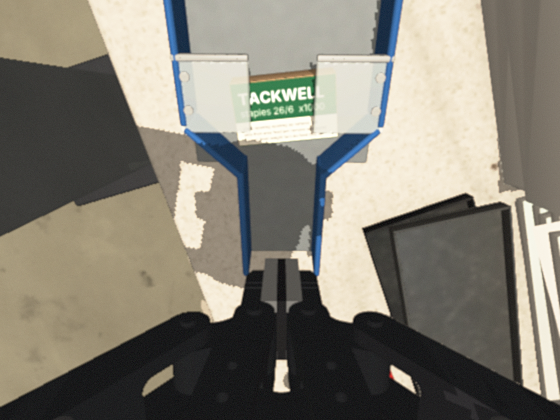

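View pics/top1.png

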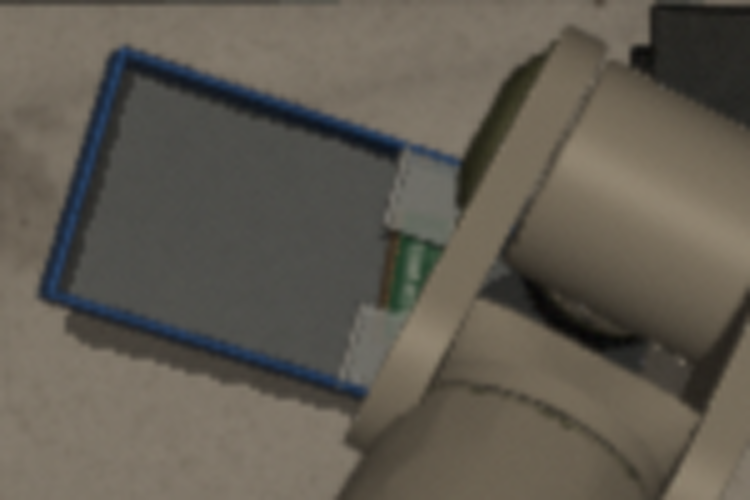

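```bash
python3 -c "
from h import *
status()
W=cam('wrist')
for q in ((.168,-.02,.033),(.168,.02,.033),(.12,-.02,.033),(0,-.026,.033),(0,.026,.033),(.09,.026,.033),(.09,-.026,.033),(.124,.06,.033),(.124,-.06,.033)): print(q,proj('',toworld(CH,UH(*q)),W).round(0))
o,R=status(); print(proj('',o['eef_pos'],W))
"
```

```text
t 3.1 tcp [ 0.4743 -0.1298  0.1805] chute [-0.0987  0.0016  0.1805] u,h [0.094  0.1453] toolx [ 0.282  0.959 -0.   ] y [ 0.959 -0.282 -0.   ] gap -0.0001 F [-0.4 -0.3  0.3]
(0.168, -0.02, 0.033) [320.  46.]
(0.168, 0.02, 0.033) [250.  46.]
(0.12, -0.02, 0.033) [316. 127.]
(0, -0.026, 0.033) [316. 271.]
(0, 0.026, 0.033) [252. 271.]
(0.09, 0.026, 0.033) [246. 170.]
(0.09, -0.026, 0.033) [322. 170.]
(0.124, 0.06, 0.033) [190. 121.]
(0.124, -0.06, 0.033) [379. 121.]
t 3.1 tcp [ 0.4743 -0.1298  0.1805] chute [-0.0987  0.0016  0.1805] u,h [0.094  0.1453] toolx [ 0.282  0.959 -0.   ] y [ 0.959 -0.282 -0.   ] gap -0.0001 F [-0.4 -0.3  0.3]
[282.21062201 275.96946175]
```

>>> move_arm(
  plan=[
    {"hand":1,"slide":[0.6,0,0.8],"spin":0},
    {"hand":1,"slide":[0,0,1],"spin":0},
    {"hand":1,"slide":[0,0,1],"spin":0},
    {"hand":1,"slide":[0,0,1],"spin":0},
    {"hand":1,"slide":[0,0,0.6],"spin":0},
  ],
)

```text
time_s: 3.6
eef_pos: [0.4791, -0.1134, 0.0476]
tool_rot: [-2.517, -1.88, 0.0]
wrist_force: [0.8, -0.1, 0.5]
finger_gap: 0.0001
```

>>> move_arm(
  plan=[
    {"hand":1,"slide":[0,0,0],"spin":0},
    {"hand":1,"slide":[0,0,0],"spin":0},
  ],
)

```text
time_s: 3.8
eef_pos: [0.48, -0.1134, 0.0496]
tool_rot: [2.515, 1.88, 0.001]
wrist_force: [-0.1, -0.1, 0.7]
finger_gap: 0.0002
```

```bash
python3 -c "
from h import *
o,R=status()
c=tochute(CH,o['eef_pos']); print('floor z here',.016+.2571/.9664*(c[0]+.1522))
crop(eyes.capture('side'),215,165,325,285,5,'pics/side2.png')
crop(eyes.capture('wrist'),0,0,560,420,1,'pics/wrist2.png')
"
```

```text
t 3.8 tcp [ 0.48   -0.1134  0.0496] chute [-0.0814  0.0008  0.0496] u,h [0.0771 0.0143] toolx [ 0.283  0.959 -0.   ] y [ 0.959 -0.283  0.002] gap 0.0002 F [-0.1 -0.1  0.7]
floor z here 0.03483398846053106
```

View pics/wrist2.png

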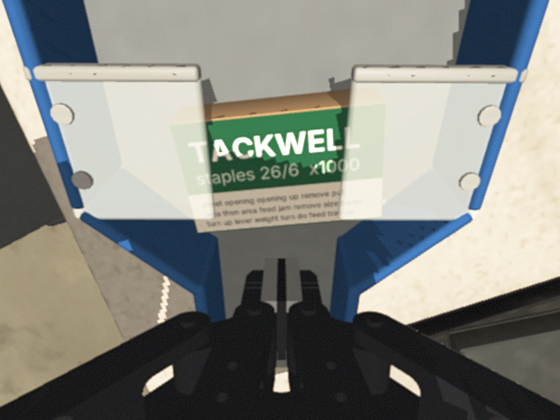

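View pics/side2.png

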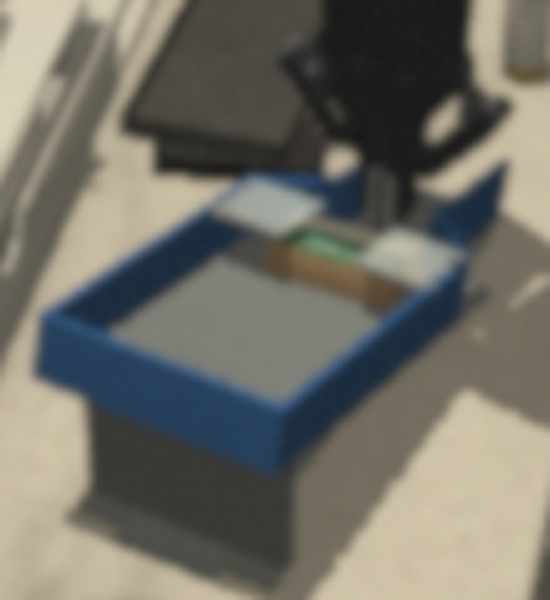

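>>> move_arm(
  plan=[
    {"hand":1,"slide":[0,0,0.25],"spin":0},
    {"hand":1,"slide":[0.3,0,-0.08],"spin":0},
    {"hand":1,"slide":[0.3,0,-0.08],"spin":0},
    {"hand":1,"slide":[0.3,0,-0.08],"spin":0},
    {"hand":1,"slide":[0.3,0,-0.08],"spin":0},
  ],
)

```text
time_s: 4.4
eef_pos: [0.4899, -0.0768, 0.0508]
tool_rot: [2.514, 1.883, 0.0]
wrist_force: [-0.2, -1.4, 0.5]
finger_gap: 0.0001
```

```bash
python3 -c "
from h import *
o,R=status()
crop(eyes.capture('wrist'),0,0,560,420,1,'pics/wrist3.png')
"
```

```text
t 4.4 tcp [ 0.4899 -0.0768  0.0508] chute [-0.0435  0.0016  0.0508] u,h [0.1139 0.0057] toolx [ 0.281  0.96  -0.   ] y [ 0.96  -0.281  0.   ] gap 0.0001 F [-0.2 -1.4  0.5]
```

View pics/wrist3.png

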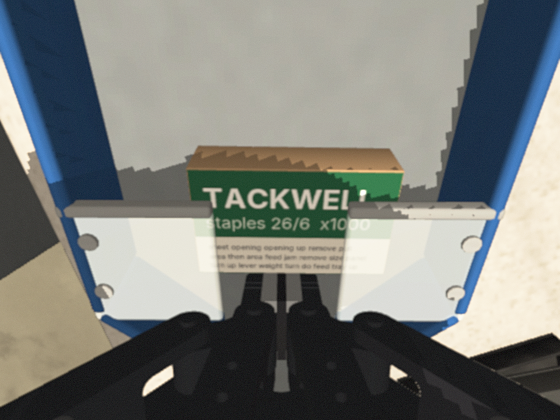

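>>> move_arm(
  plan=[
    {"hand":1,"slide":[0.3,0,-0.08],"spin":0},
    {"hand":1,"slide":[0.3,0,-0.08],"spin":0},
    {"hand":1,"slide":[0.3,0,-0.08],"spin":0},
    {"hand":1,"slide":[0.3,0,-0.08],"spin":0},
    {"hand":1,"slide":[0.3,0,-0.08],"spin":0},
  ],
)

```text
time_s: 4.95
eef_pos: [0.5025, -0.0339, 0.0626]
tool_rot: [2.515, 1.882, -0.0]
wrist_force: [-0.8, -2.4, 0.1]
finger_gap: 0.0002
```

>>> move_arm(
  plan=[
    {"hand":1,"slide":[0.3,0,-0.08],"spin":0},
    {"hand":1,"slide":[0.3,0,-0.08],"spin":0},
    {"hand":1,"slide":[0.3,0,-0.08],"spin":0},
    {"hand":1,"slide":[0.1,0,-0.03],"spin":0},
    {"hand":1,"slide":[0,0,0],"spin":0},
  ],
)

```text
time_s: 5.45
eef_pos: [0.5108, -0.0053, 0.0706]
tool_rot: [-2.515, -1.883, -0.0]
wrist_force: [0.2, 0.2, -0.3]
finger_gap: 0.0001
```

```bash
python3 -c "
from h import *
o,R=status()
crop(eyes.capture('wrist'),0,0,560,420,1,'pics/wrist4.png')
"
```

```text
t 5.45 tcp [ 0.5108 -0.0053  0.0706] chute [0.031  0.0017 0.0706] u,h [0.191  0.0057] toolx [0.281 0.96  0.   ] y [ 0.96  -0.281  0.   ] gap 0.0001 F [ 0.2  0.2 -0.3]
```

View pics/wrist4.png

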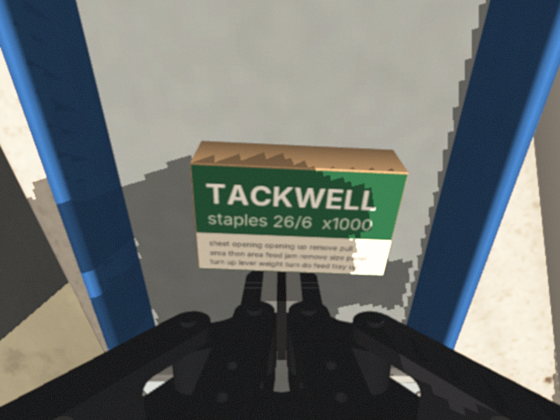

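```bash
cat >> h.py <<'E'
from scipy.optimize import brentq
def onh(px,h,C):
    oo,d=ray('',px,C); f=lambda s:(lambda c:xz2uh(c[0],c[2])[1]-h)(tochute(CH,oo+s*d))
    s=brentq(f,.05,2.5); c=tochute(CH,oo+s*d); return np.array([xz2uh(c[0],c[2])[0],c[1]])
def boxfrom(pts,C,h=.019):
    P=np.array([onh(p,h,C) for p in pts]); m=P.mean(0)   # order: upL,upR,loR,loL in wrist pic
    e=(P[0]-P[1]+P[3]-P[2]); yaw=np.arctan2(-e[0],e[1])
    print('corners',P.round(4).tolist(),'u,y',m.round(4),'yaw',yaw.round(3))
    g=UH(m[0],m[1],.0095); return m,yaw,toworld(CH,g)
E
python3 -c "
from h import *
status()
print(boxfrom([(192,163),(407,173),(387,275),(199,268)],cam('wrist')))
"
```

```text
t 5.5 tcp [ 0.5107 -0.0056  0.0705] chute [0.0306 0.0017 0.0705] u,h [0.1907 0.0056] toolx [0.282 0.96  0.   ] y [ 0.96  -0.282 -0.   ] gap 0.0 F [-1.  -0.2 -0.4]
corners [[0.2483, 0.0296], [0.2449, -0.0374], [0.203, -0.0372], [0.2064, 0.0323]] u,y [ 0.2256 -0.0032] yaw -0.05
(array([ 0.22563555, -0.00317084]), np.float64(-0.050455257262307845), array([0.52461936, 0.02444568, 0.0831917 ]))
```

>>> move_arm(
  plan=[
    {"hand":1,"slide":[-0.2,0,-0.3],"spin":0},
    {"hand":1,"slide":[0,0,-1],"spin":0},
    {"hand":1,"slide":[0,0,-1],"spin":0},
    {"hand":0.3,"slide":[0,0,-1],"spin":0},
    {"hand":0.12,"slide":[0,0,-0.3],"spin":0},
  ],
)

```text
time_s: 6.0
eef_pos: [0.51, -0.0124, 0.1819]
tool_rot: [2.513, 1.879, 0.005]
wrist_force: [0.3, -0.3, -1.0]
finger_gap: 0.0284
```

>>> move_arm(
  plan=[
    {"hand":0.1,"slide":[0,0,0],"spin":0},
    {"hand":0.1,"slide":[0,0,0],"spin":0},
    {"hand":0.1,"slide":[0,0,0],"spin":0},
    {"hand":0.1,"slide":[0,0,0],"spin":0},
  ],
)

```text
time_s: 6.4
eef_pos: [0.5086, -0.0116, 0.1775]
tool_rot: [-2.514, -1.881, 0.002]
wrist_force: [-0.3, 0.1, 0.5]
finger_gap: 0.0768
```

```bash
python3 -c "
from h import *
o,R=status()
crop(eyes.capture('wrist'),0,0,560,420,1,'pics/wrist5.png')
"
```

```text
t 6.4 tcp [ 0.5086 -0.0116  0.1775] chute [0.0243 0.002  0.1775] u,h [0.2121 0.1107] toolx [ 0.282  0.959 -0.   ] y [ 0.959 -0.282 -0.002] gap 0.0768 F [-0.3  0.1  0.5]
```

View pics/wrist5.png

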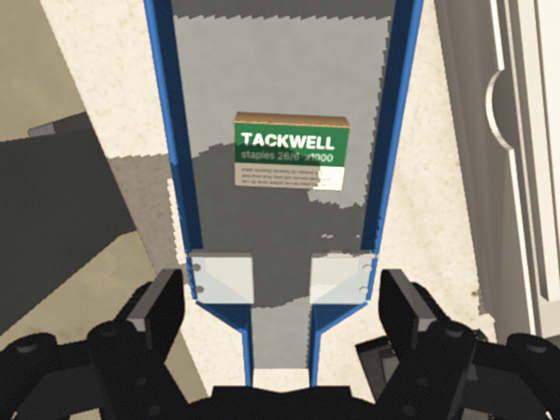

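```bash
python3 -c "
from h import *
o,R=status()
W=cam('wrist')
m,y,w=boxfrom([(236,121),(350,126),(344,191),(234,188)],W)
print(w,delta([w[0],w[1],.15],R,o['eef_pos']))
for q in ((.168,-.02,.033),(.168,.02,.033),(.168,.065,.033),(.168,-.065,.033),(.30,.06,.033),(.3,-.06,.033)): print(q,proj('',toworld(CH,UH(*q)),W).round(0))
print(proj('',o['eef_pos'],W))
"
```

```text
t 6.45 tcp [ 0.5087 -0.0116  0.1777] chute [0.0244 0.0019 0.1777] u,h [0.2122 0.1108] toolx [ 0.282  0.959 -0.   ] y [ 0.959 -0.282 -0.002] gap 0.077 F [ 0.1  0.2 -1. ]
corners [[0.2489, 0.0285], [0.2458, -0.0377], [0.2028, -0.0379], [0.2051, 0.0326]] u,y [ 0.2257 -0.0036] yaw -0.039
[0.52505457 0.02434058 0.08319752] [1.3  0.19 0.92]
(0.168, -0.02, 0.033) [315. 248.]
(0.168, 0.02, 0.033) [255. 248.]
(0.168, 0.065, 0.033) [186. 248.]
(0.168, -0.065, 0.033) [384. 248.]
(0.3, 0.06, 0.033) [160.  25.]
(0.3, -0.06, 0.033) [412.  25.]
[282.19086976 276.0249293 ]
```

>>> move_arm(
  plan=[
    {"hand":0.12,"slide":[0.6,0.1,0.3],"spin":0},
    {"hand":0.12,"slide":[0.7,0.06,0.5],"spin":0},
    {"hand":0.12,"slide":[0,0,0.6],"spin":0.65},
    {"hand":0.12,"slide":[0,0,0.3],"spin":0},
    {"hand":0.12,"slide":[0,0,0],"spin":0},
  ],
)

```text
time_s: 6.95
eef_pos: [0.524, 0.0244, 0.1263]
tool_rot: [-2.555, -1.825, 0.003]
wrist_force: [0.6, -0.2, -0.4]
finger_gap: 0.0751
```

```bash
python3 -c "
from h import *
o,R=status()
crop(eyes.capture('wrist'),0,0,560,420,1,'pics/wrist6.png')
"
```

```text
t 6.95 tcp [0.524  0.0244 0.1263] chute [ 0.0632 -0.0025  0.1263] u,h [0.2365 0.0512] toolx [ 0.324  0.946 -0.   ] y [ 0.946 -0.324 -0.003] gap 0.0751 F [ 0.6 -0.2 -0.4]
```

View pics/wrist6.png

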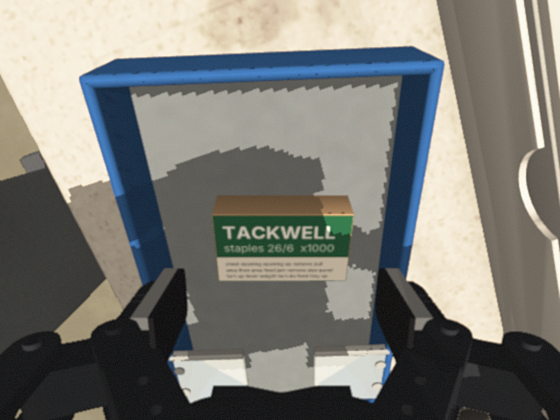

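>>> move_arm(
  plan=[
    {"hand":0.12,"slide":[0,0,0.3],"spin":0},
    {"hand":0.12,"slide":[0,0,0.3],"spin":0},
    {"hand":0.12,"slide":[0,0,0.3],"spin":0},
    {"hand":0.12,"slide":[0,0,0.3],"spin":0},
    {"hand":0.12,"slide":[0,0,0],"spin":0},
  ],
)

```text
time_s: 7.5
eef_pos: [0.5239, 0.0245, 0.0901]
tool_rot: [-2.556, -1.824, 0.003]
wrist_force: [-0.1, -0.3, 0.2]
finger_gap: 0.0753
```

```bash
python3 -c "
from h import *
o,R=status()
crop(eyes.capture('wrist'),0,0,560,420,1,'pics/wrist7.png')
crop(eyes.capture('side'),195,150,315,280,4.5,'pics/side7.png')
"
```

```text
t 7.5 tcp [0.5239 0.0245 0.0901] chute [ 0.0633 -0.0025  0.0901] u,h [0.2273 0.0162] toolx [ 0.325  0.946 -0.   ] y [ 0.946 -0.325 -0.002] gap 0.0753 F [-0.1 -0.3  0.2]
```

View pics/wrist7.png

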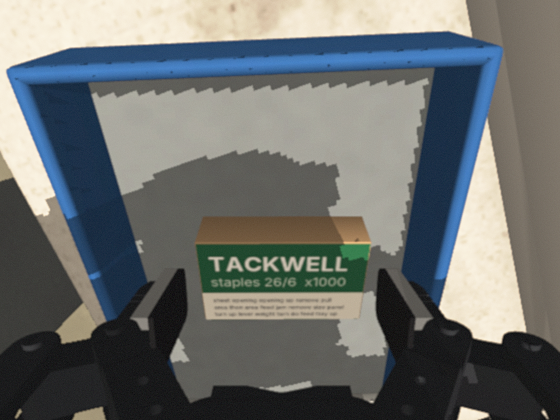

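View pics/side7.png

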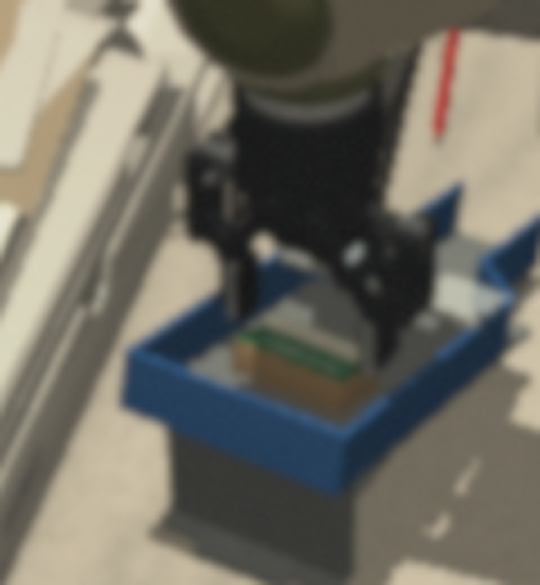

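>>> move_arm(
  plan=[
    {"hand":0.12,"slide":[0,0,0.15],"spin":0},
    {"hand":0.12,"slide":[0,0,0.15],"spin":0},
    {"hand":0.12,"slide":[0,0,0.1],"spin":0},
    {"hand":0.12,"slide":[0,0,0],"spin":0},
  ],
)

```text
time_s: 8.0
eef_pos: [0.5244, 0.0245, 0.079]
tool_rot: [-2.557, -1.825, 0.001]
wrist_force: [0.9, -0.3, 0.1]
finger_gap: 0.0752
```

```bash
python3 -c "
from h import *
o,R=status()
crop(eyes.capture('wrist'),0,0,560,420,1,'pics/wrist8.png')
crop(eyes.capture('side'),195,150,315,280,4.5,'pics/side8.png')
"
```

```text
t 8.0 tcp [0.5244 0.0245 0.079 ] chute [ 0.0634 -0.0029  0.079 ] u,h [0.2245 0.0055] toolx [ 0.325  0.946 -0.   ] y [ 0.946 -0.325 -0.001] gap 0.0752 F [ 0.9 -0.3  0.1]
```

View pics/wrist8.png

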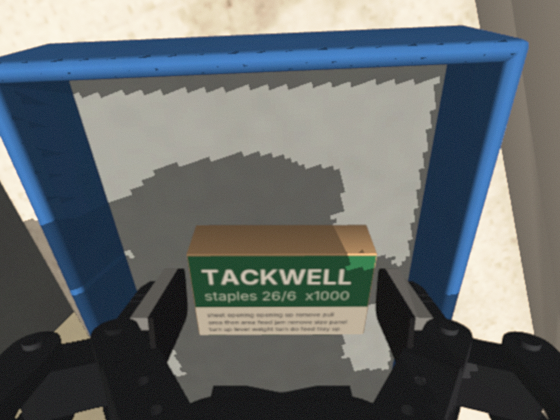

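View pics/side8.png

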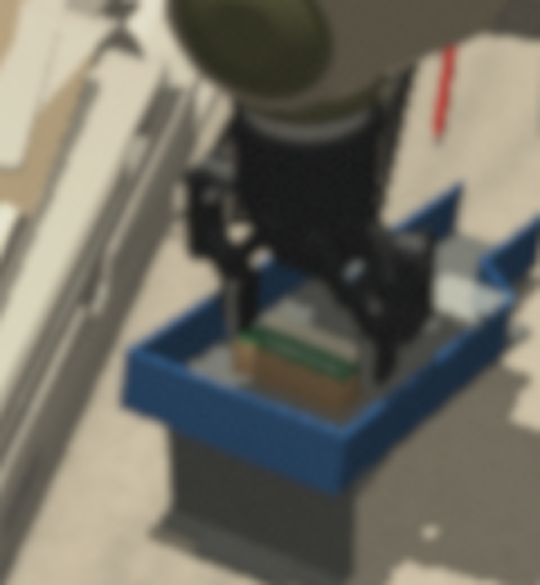

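>>> move_arm(
  plan=[
    {"hand":0.12,"slide":[0,0,0.1],"spin":0},
    {"hand":0.12,"slide":[0,0,0.1],"spin":0},
    {"hand":0.12,"slide":[0,0,0],"spin":0},
  ],
)

```text
time_s: 8.4
eef_pos: [0.5244, 0.0245, 0.073]
tool_rot: [-2.557, -1.825, 0.001]
wrist_force: [0.0, 0.1, -0.2]
finger_gap: 0.075
```

>>> move_arm(
  plan=[
    {"hand":0.3,"slide":[0,0,0],"spin":0},
    {"hand":0.3,"slide":[0,0,0],"spin":0},
    {"hand":0.3,"slide":[0,0,0],"spin":0},
    {"hand":0.3,"slide":[0,0,0],"spin":0},
  ],
  squeeze=30,
)

```text
time_s: 8.8
eef_pos: [0.5246, 0.0245, 0.0736]
tool_rot: [2.557, 1.825, 0.0]
wrist_force: [-0.1, 0.1, 1.2]
finger_gap: 0.0673
```

```bash
python3 -c "
from h import *
o,R=status()
crop(eyes.capture('wrist'),0,0,560,420,1,'pics/wrist9.png')
crop(eyes.capture('side'),195,150,315,280,4.5,'pics/side9.png')
"
```

```text
t 8.8 tcp [0.5246 0.0245 0.0736] chute [ 0.0634 -0.0032  0.0736] u,h [2.232e-01 2.000e-04] toolx [0.325 0.946 0.   ] y [ 0.946 -0.325  0.   ] gap 0.0673 F [-0.1  0.1  1.2]
```

View pics/wrist9.png

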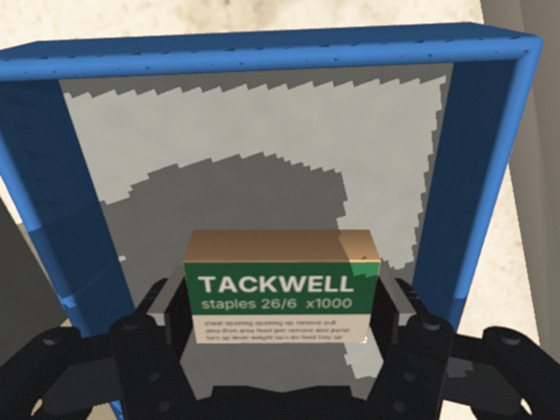

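View pics/side9.png

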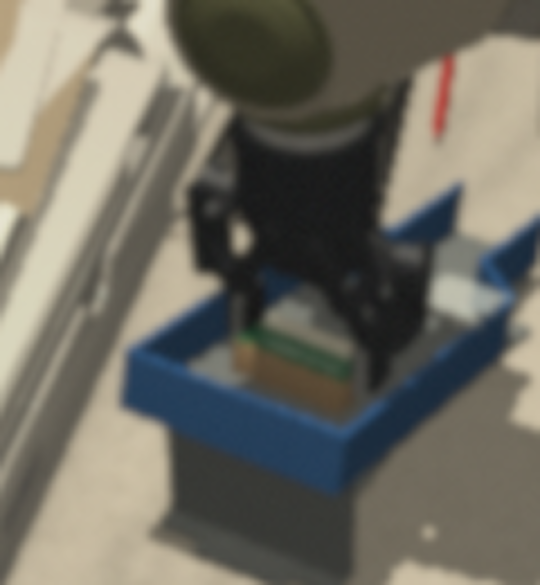

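>>> move_arm(
  plan=[
    {"hand":0.4,"slide":[0,0,0],"spin":0},
    {"hand":0.4,"slide":[0,0,-0.2],"spin":0},
    {"hand":0.4,"slide":[0,0,-0.3],"spin":0},
    {"hand":0.4,"slide":[0,0,-0.3],"spin":0},
    {"hand":0.4,"slide":[0,0,-0.3],"spin":0},
  ],
  squeeze=50,
)

```text
time_s: 9.4
eef_pos: [0.5248, 0.0244, 0.1075]
tool_rot: [2.557, 1.825, 0.001]
wrist_force: [0.4, 0.2, -1.1]
finger_gap: 0.0668
```

```bash
python3 -c "
from h import *
o,R=status()
crop(eyes.capture('wrist'),0,0,560,420,1,'pics/wrist10.png')
crop(eyes.capture('side'),195,150,315,280,4.5,'pics/side10.png')
"
```

```text
t 9.4 tcp [0.5248 0.0244 0.1075] chute [ 0.0634 -0.0033  0.1075] u,h [0.2319 0.033 ] toolx [0.325 0.946 0.   ] y [ 0.946 -0.325  0.001] gap 0.0668 F [ 0.4  0.2 -1.1]
```

View pics/wrist10.png

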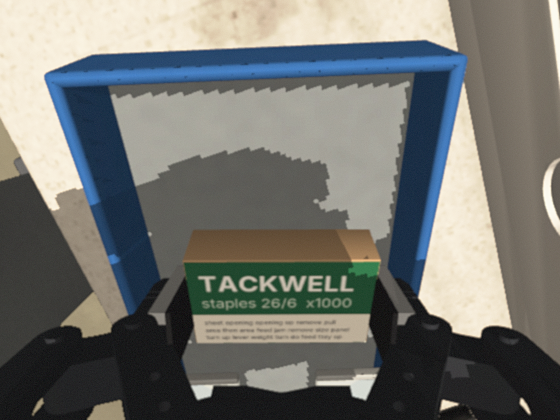

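View pics/side10.png

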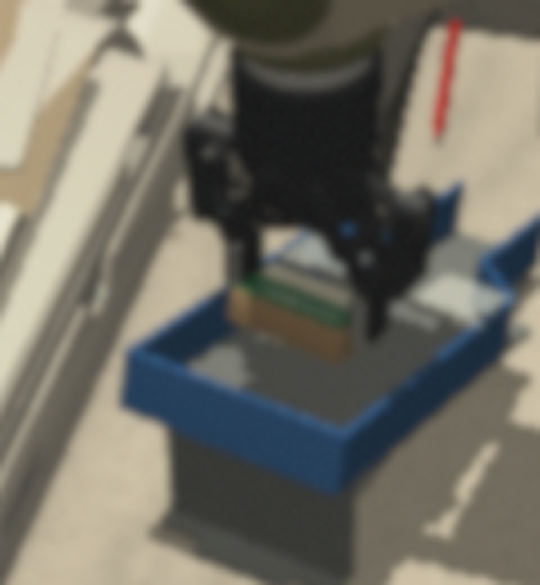

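>>> move_arm(
  plan=[
    {"hand":0.4,"slide":[0,0,-0.5],"spin":0},
    {"hand":0.4,"slide":[0,0,-0.7],"spin":0},
    {"hand":0.4,"slide":[0,0,-0.6],"spin":0},
    {"hand":0.4,"slide":[0,0,-0.2],"spin":-0.5},
    {"hand":0.4,"slide":[0,0,0],"spin":-1},
  ],
)

```text
time_s: 10.0
eef_pos: [0.525, 0.0244, 0.1675]
tool_rot: [2.455, 1.958, 0.002]
wrist_force: [0.7, -0.8, -0.9]
finger_gap: 0.0666
```

>>> move_arm(
  plan=[
    {"hand":0.4,"slide":[0,0,0],"spin":-1},
    {"hand":0.4,"slide":[0,0,0],"spin":-1},
    {"hand":0.4,"slide":[0,0,0],"spin":-0.7},
    {"hand":0.4,"slide":[0.3,0,0],"spin":0},
    {"hand":0.4,"slide":[0.5,0,0],"spin":0},
  ],
)

```text
time_s: 10.5
eef_pos: [0.5255, 0.0489, 0.1664]
tool_rot: [-2.266, -2.176, 0.0]
wrist_force: [0.1, -0.5, -1.7]
finger_gap: 0.0668
```

```bash
python3 -c "
from h import *
o,R=status(); print(o['joints'])
print(delta([.516,.345,.06],R,o['eef_pos']))
crop(eyes.capture('wrist'),0,0,560,420,1,'pics/wrist11.png')
"
```

```text
t 10.5 tcp [0.5255 0.0489 0.1664] chute [0.0871 0.0029 0.1664] u,h [0.2699 0.0838] toolx [0.041 0.999 0.   ] y [ 0.999 -0.041 -0.   ] gap 0.0668 F [ 0.1 -0.5 -1.7]
[-1.29446315e-01  3.78461919e-01  1.58304442e+00  7.59365312e-05
  1.18032241e+00 -8.89462988e-02]
[ 9.85 -0.72  3.55]
```

View pics/wrist11.png

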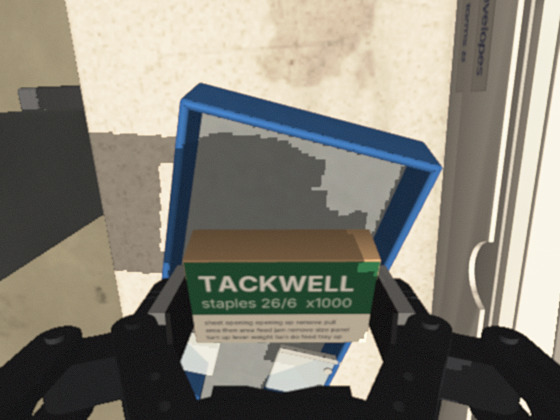

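>>> move_arm(
  plan=[
    {"hand":0.4,"slide":[0.7,0,0],"spin":0},
    {"hand":0.4,"slide":[0.9,-0.1,0],"spin":0},
    {"hand":0.4,"slide":[0.9,-0.1,0],"spin":0},
    {"hand":0.4,"slide":[0.9,-0.1,0],"spin":0},
    {"hand":0.4,"slide":[0.9,-0.1,0],"spin":0},
  ],
)

```text
time_s: 11.05
eef_pos: [0.518, 0.1798, 0.1665]
tool_rot: [-2.263, -2.178, 0.0]
wrist_force: [0.5, -0.3, -1.0]
finger_gap: 0.0668
```

>>> move_arm(
  plan=[
    {"hand":0.4,"slide":[0.9,-0.1,0],"spin":0},
    {"hand":0.4,"slide":[0.9,-0.1,0],"spin":0},
    {"hand":0.4,"slide":[0.9,-0.1,0],"spin":0},
    {"hand":0.4,"slide":[0.9,0,0],"spin":0},
    {"hand":0.4,"slide":[0.8,0,0],"spin":0},
  ],
)

```text
time_s: 11.55
eef_pos: [0.5137, 0.3123, 0.1664]
tool_rot: [-2.263, -2.179, 0.0]
wrist_force: [0.3, 0.1, -1.6]
finger_gap: 0.0664
```

>>> move_arm(
  plan=[
    {"hand":0.4,"slide":[0.7,0,0.2],"spin":0},
    {"hand":0.4,"slide":[0.4,0,0.4],"spin":0},
    {"hand":0.4,"slide":[0,0,0.6],"spin":0},
    {"hand":0.4,"slide":[0,0,0.5],"spin":0},
    {"hand":0.4,"slide":[0,0,0],"spin":0},
  ],
)

```text
time_s: 12.05
eef_pos: [0.5143, 0.3427, 0.1126]
tool_rot: [-2.262, -2.177, 0.008]
wrist_force: [0.5, -0.4, -1.3]
finger_gap: 0.0665
```

```bash
python3 -c "
from h import *
o,R=status(); print(o['joints'])
print(delta([.516,.345,.03],R,o['eef_pos']))
crop(eyes.capture('wrist'),0,0,560,420,1,'pics/wrist12.png')
crop(eyes.capture('side'),160,260,300,420,3.7,'pics/side12.png')
"
```

```text
t 12.05 tcp [0.5143 0.3427 0.1126] chute [0.3659 0.0965 0.1126] u,h [ 0.5255 -0.0398] toolx [ 0.038  0.999 -0.002] y [ 0.999 -0.038 -0.005] gap 0.0665 F [ 0.5 -0.4 -1.3]
[ 3.98567339e-01  6.24524965e-01  1.34255652e+00 -5.71109206e-05
  1.17965492e+00  4.36744625e-01]
[0.08 0.07 2.75]
```

View pics/wrist12.png

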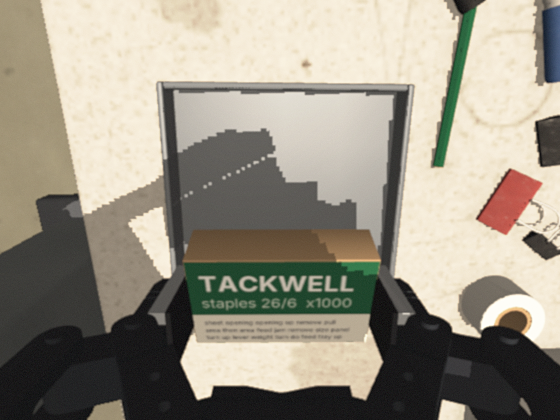

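View pics/side12.png

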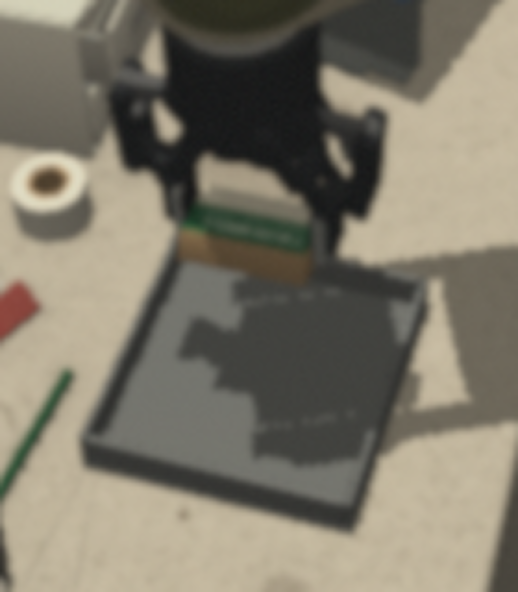

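>>> move_arm(
  plan=[
    {"hand":0.4,"slide":[0,0,0.7],"spin":0},
    {"hand":0.4,"slide":[0,0,0.8],"spin":0},
    {"hand":0.4,"slide":[0,0,0.7],"spin":0},
    {"hand":0.4,"slide":[0,0,0.5],"spin":0},
    {"hand":0.4,"slide":[0,0,0.3],"spin":0},
  ],
)

```text
time_s: 12.65
eef_pos: [0.5158, 0.343, 0.025]
tool_rot: [-2.263, -2.179, 0.0]
wrist_force: [0.8, 0.6, -1.9]
finger_gap: 0.0667
```

>>> move_arm(
  plan=[
    {"hand":0.4,"slide":[0,0,0.2],"spin":0},
    {"hand":0.4,"slide":[0,0,0],"spin":0},
  ],
  squeeze=20,
)

```text
time_s: 12.85
eef_pos: [0.5158, 0.343, 0.0194]
tool_rot: [-2.263, -2.179, 0.0]
wrist_force: [-0.0, -0.5, -1.0]
finger_gap: 0.0664
```

```bash
python3 -c "
from h import *
o,R=status()
crop(eyes.capture('wrist'),0,0,560,420,1,'pics/wrist13.png')
crop(eyes.capture('side'),160,280,300,420,4.2,'pics/side13.png')
"
```

```text
t 12.85 tcp [0.5158 0.343  0.0194] chute [0.3666 0.0952 0.0194] u,h [ 0.5022 -0.1301] toolx [ 0.038  0.999 -0.   ] y [ 0.999 -0.038 -0.   ] gap 0.0664 F [-0.  -0.5 -1. ]
```

View pics/wrist13.png

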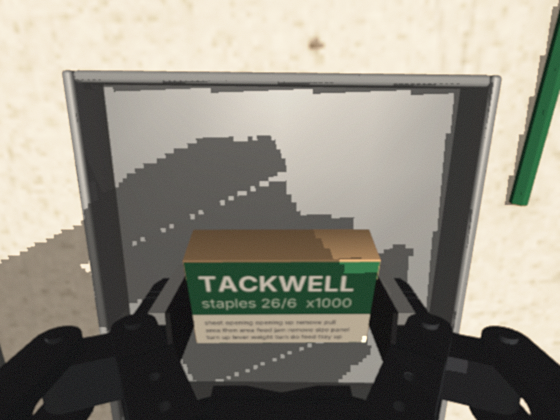

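View pics/side13.png

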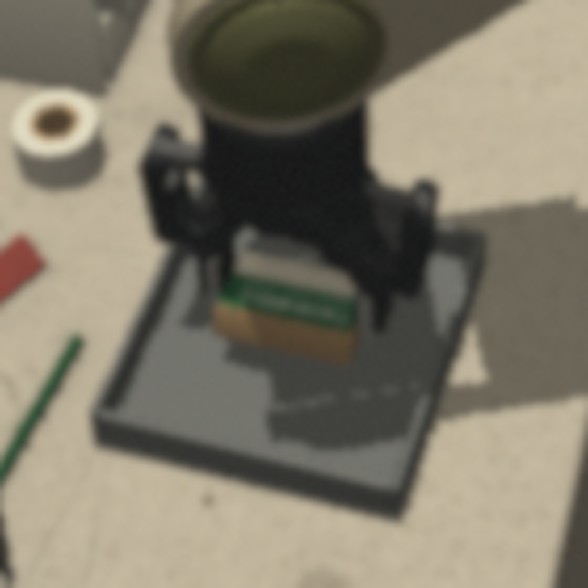

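>>> move_arm(
  plan=[
    {"hand":0.4,"slide":[0,0,0.15],"spin":0},
    {"hand":0.4,"slide":[0,0,0.1],"spin":0},
    {"hand":0.4,"slide":[0,0,0.1],"spin":0},
    {"hand":0.4,"slide":[0,0,0],"spin":0},
  ],
)

```text
time_s: 13.35
eef_pos: [0.5155, 0.3429, 0.0085]
tool_rot: [-2.263, -2.179, 0.001]
wrist_force: [0.3, -0.4, -1.7]
finger_gap: 0.0665
```

>>> move_arm(
  plan=[
    {"hand":0.4,"slide":[0,0,0.06],"spin":0},
    {"hand":0.4,"slide":[0,0,0.06],"spin":0},
    {"hand":0.4,"slide":[0,0,0],"spin":0},
  ],
)

```text
time_s: 13.65
eef_pos: [0.5158, 0.3433, 0.0075]
tool_rot: [2.263, 2.179, 0.001]
wrist_force: [-8.2, -2.7, 15.9]
finger_gap: 0.0662
```

```bash
python3 -c "
from h import *
o,R=status()
crop(eyes.capture('wrist'),0,0,560,420,1,'pics/wrist14.png')
"
```

```text
t 13.65 tcp [0.5158 0.3433 0.0075] chute [0.3669 0.0952 0.0075] u,h [ 0.4994 -0.1417] toolx [0.038 0.999 0.   ] y [ 0.999 -0.038  0.001] gap 0.0662 F [-8.2 -2.7 15.9]
```

View pics/wrist14.png

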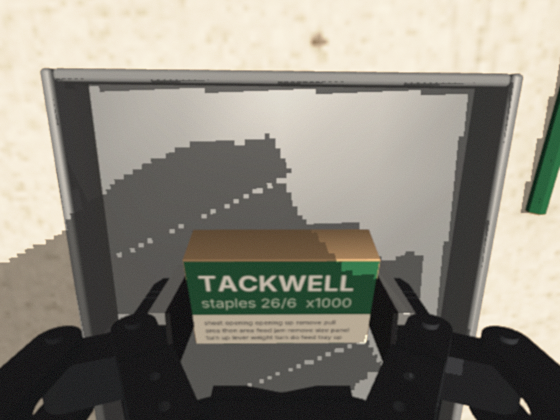

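>>> move_arm(
  plan=[
    {"hand":0.4,"slide":[0,0,-0.08],"spin":0},
    {"hand":0.18,"slide":[0,0,0],"spin":0},
    {"hand":0.1,"slide":[0,0,0],"spin":0},
    {"hand":0.08,"slide":[0,0,0],"spin":0},
    {"hand":0.08,"slide":[0,0,0],"spin":0},
  ],
)

```text
time_s: 14.2
eef_pos: [0.5157, 0.343, 0.0076]
tool_rot: [-2.263, -2.179, 0.0]
wrist_force: [0.4, 0.4, -1.0]
finger_gap: 0.0787
```

```bash
python3 -c "
from h import *
o,R=status()
crop(eyes.capture('wrist'),0,0,560,420,1,'pics/wrist15.png')
"
```

```text
t 14.2 tcp [0.5157 0.343  0.0076] chute [0.3665 0.0952 0.0076] u,h [ 0.4991 -0.1415] toolx [ 0.038  0.999 -0.   ] y [ 0.999 -0.038 -0.   ] gap 0.0787 F [ 0.4  0.4 -1. ]
```

View pics/wrist15.png

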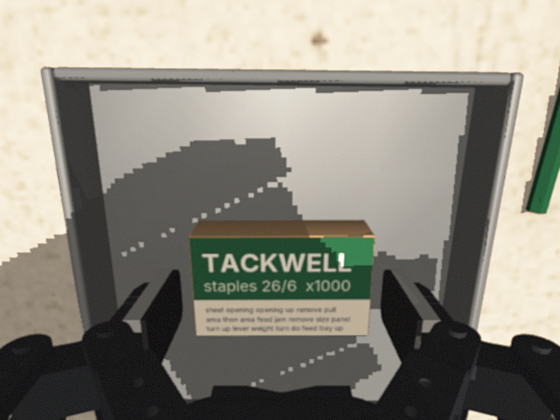

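Released; the box now shows its top face at columns 190–375, rows 236–335, lying flat in the tray and clear of both fingers. Retreating upward.

>>> move_arm(
  plan=[
    {"hand":0.08,"slide":[0,0,-0.3],"spin":0},
    {"hand":0.08,"slide":[0,0,-0.5],"spin":0},
    {"hand":0.08,"slide":[0,0,-1],"spin":0},
    {"hand":0.08,"slide":[0,0,-1],"spin":0},
    {"hand":0.08,"slide":[0,0,-1],"spin":0},
  ],
)

```text
time_s: 14.75
eef_pos: [0.5158, 0.3431, 0.1245]
tool_rot: [2.263, 2.179, 0.002]
wrist_force: [0.2, 0.3, 0.6]
finger_gap: 0.0785
```

>>> move_arm(
  plan=[
    {"hand":0.08,"slide":[-0.8,0,-0.8],"spin":0},
    {"hand":0.08,"slide":[-1,0,-0.2],"spin":0},
    {"hand":0.08,"slide":[-0.6,0,0],"spin":0},
    {"hand":0.08,"slide":[0,0,0],"spin":0},
    {"hand":0.08,"slide":[0,0,0],"spin":0},
  ],
)

```text
time_s: 15.25
eef_pos: [0.5132, 0.2713, 0.1528]
tool_rot: [2.264, 2.178, 0.002]
wrist_force: [-0.1, 0.1, -0.4]
finger_gap: 0.0782
```

```bash
python3 -c "
from h import *
o,R=status()
crop(eyes.capture('wrist'),0,0,560,420,1,'pics/wrist16.png')
crop(eyes.capture('side'),160,280,300,420,4.2,'pics/side16.png')
"
```

```text
t 15.25 tcp [0.5132 0.2713 0.1528] chute [0.297  0.0774 0.1528] u,h [0.4693 0.0167] toolx [0.039 0.999 0.001] y [ 0.999 -0.039  0.001] gap 0.0782 F [-0.1  0.1 -0.4]
```

View pics/wrist16.png

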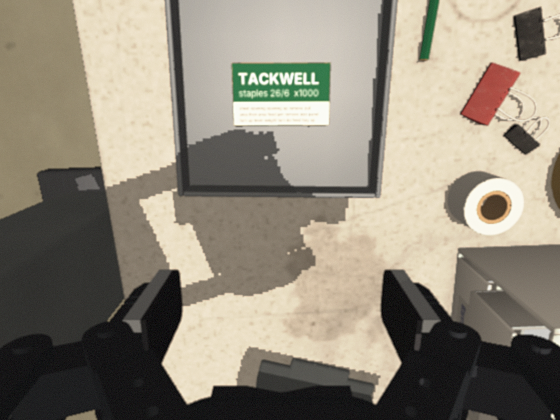

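View pics/side16.png

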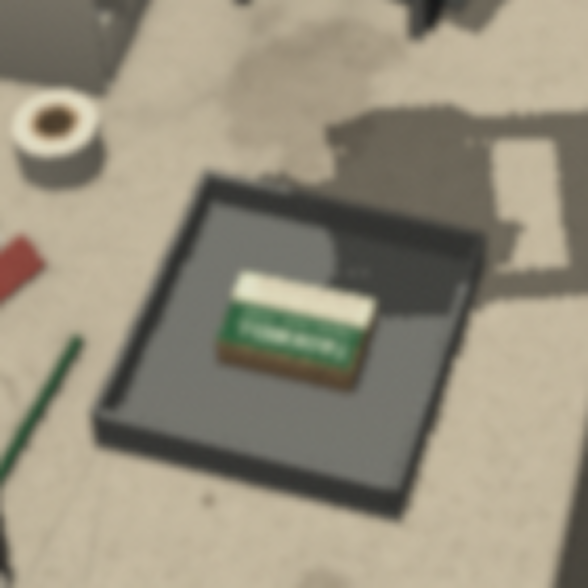

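The box lies flat near the middle of the tray (wrist view, columns 233–330, rows 63–126). The gripper is well clear of it.

```bash
python3 -c "
from h import *
C=cam('wrist'); P=[onz('',p,.023,C) for p in ((233,64),(330,63),(330,126),(233,126))]
print(np.round(P,4), np.mean(P,0))
crop(eyes.capture('top'),380,180,450,240,6,'pics/glue.png')
print(bot.hand_in())
"
```

```text
[[0.4833 0.3673 0.023 ]
 [0.5491 0.3654 0.023 ]
 [0.5491 0.3235 0.023 ]
 [0.4802 0.3262 0.023 ]] [0.51543219 0.34559429 0.023     ]
the job is handed in; nothing more can be done
None
```

View pics/glue.png

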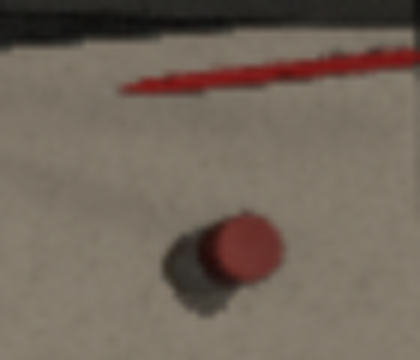

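The staple box is out of the chute and lying flat in the grey tray, and the job is handed in at about 15 s of the 58 s allowed.

I pushed the box up the slope with shut fingers through the slot to about u = 226 mm. I then gripped it by its 68 mm sides, lifted it over the end wall, lowered it until it touched the tray floor, and let go.

- **Box position:** the last wrist picture puts its centre at about (0.515, 0.346), within 1 mm of the tray centre I measured. The top face measured about 67 x 42 mm when projected at 23 mm height, which fits a box lying flat.
- **Forces:** the highest wrist reading was about 16 N upward (18 N in all), as the box touched the tray floor. I checked only at the ends of moves and did not work out whether it came from the box edge or the fingers. It fell to about zero on release.
- **Glue stick:** it still stands in the last top view, at about its starting place.
- **Disagreement:** the wrist camera put the chute about 2 mm to one side of where the fixed cameras had it. I aimed the push and the grasp using the wrist view.

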